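# Call the apprentice and point out the last and its sole

### The job

Call the apprentice by gently pressing down the plunger of the desk bell and letting it go, then show what the next pair needs: point straight down at the toe of the longest of the three wooden shoe lasts, fingertips just above it without touching, and keep still there for two seconds; then point down in the same way at the middle of the longest of the three rubber soles, keep still for two seconds, and finish while still pointing there. Nothing is picked up: touch no last and no sole, cross over the others well above them (keep the hand from coming down over any other last or sole), and leave everything else in its place.

Things in the scene. Friction and masses are not known exactly. Their poses are not given: they have to be found in the camera images.
- last_long: the longest of three bare wooden shoe lasts (foot-shaped blocks): 255 mm long, 86 mm wide, 108 mm high at the heel end, low at the toe; stands sole down, loose. Origin at the centre of its underside; its -x axis points to the toe (which looks roughly towards the robot), z up. Its heel half is its tall part
- last_long_toe (a point): top of the toe of that last: 36 mm above the table, 36 mm back from the toe's tip; axes as the last's
- last_medium: the middle-sized of three bare wooden shoe lasts (foot-shaped blocks): 210 mm long, 71 mm wide, 89 mm high at the heel end, low at the toe; stands sole down, loose. Origin at the centre of its underside; its -x axis points to the toe (which looks roughly towards the robot), z up. Its heel half is its tall part
- last_medium_toe (a point): top of the toe of that last: 30 mm above the table, 29 mm back from the toe's tip; axes as the last's
- last_small: the shortest of three bare wooden shoe lasts (foot-shaped blocks): 165 mm long, 56 mm wide, 70 mm high at the heel end, low at the toe; stands sole down, loose. Origin at the centre of its underside; its -x axis points to the toe (which looks roughly towards the robot), z up. Its heel half is its tall part
- last_small_toe (a point): top of the toe of that last: 23 mm above the table, 23 mm back from the toe's tip; axes as the last's
- sole_long: the longest of three flat dark rubber shoe soles: 265 mm long, 94 mm wide, 8 mm thick, lying loose on the table among the lasts. Origin at the middle of its length, on its underside; its -x axis points to its toe, z up
- sole_medium: the middle-sized of three flat dark rubber shoe soles: 220 mm long, 78 mm wide, 8 mm thick, lying loose on the table among the lasts. Origin at the middle of its length, on its underside; its -x axis points to its toe, z up
- sole_small: the shortest of three flat dark rubber shoe soles: 175 mm long, 62 mm wide, 8 mm thick, lying loose on the table among the lasts. Origin at the middle of its length, on its underside; its -x axis points to its toe, z up
- bell: desk bell: steel dome 66 mm across on a black base 72 mm across, screwed to the table in the middle of the row of lasts and soles, straight ahead of the robot; the dome is 39 mm high. Origin at the centre of its underside, z up
- plunger_top (a point): top centre of the bell's plunger, a steel button 18 mm across standing out of the dome; 54 mm above the table when not pressed
- plunger (a joint): travel of the bell's plunger: 0 up, 0.006 m fully pressed; a spring, about 1.5 N to start it and 4.5 N fully down; it rings from 3 mm
- spool: bystander: thread spool, 40 mm across, 40 mm high, standing; origin at its underside's centre
- paste_jar: bystander: closed jar, 60 mm across, 75 mm high; origin at its underside's centre
- mug: bystander: blue plastic cup, 80 mm across, 95 mm high; origin at its underside's centre
- wax_tin: bystander: round flat tin, 74 mm across, 26 mm high; origin at its underside's centre
- hammer: bystander: hammer lying flat, 270 mm long
- awl: bystander: wooden-handled awl lying flat, 170 mm long
- brush: bystander: brush lying flat, 180 mm long
- tack_box: bystander: cardboard box 90 x 60 x 35 mm; origin at its underside's centre
Not all that is in view belongs to the job. Leave any orange or turquoise look-alike of the bell alone.

How it is judged:
By the outcome, as a careful person would: the job done as asked, in the order asked, and still so for the second after the job is handed in, with the robot touching nothing.
It also fails if it takes over 54 s, if anything falls off the work surface, if the arm or the gripper's body presses on something with over 40 N, if the wrist force passes 120 N, or if a joint passes its speed limit or range.

### The arm

A 6-joint arm with a two-finger parallel gripper is mounted at the origin on the work surface. World frame = base frame: x ahead of the robot, y to its left, z up, the work surface at z = 0. Lengths are in m, angles in rad, forces in N, time in s.
With the tool pointing down it reaches from about 0.35 to 0.925 m from the base axis. Payload 6.4 kg.
Tool frame: the origin (TCP) lies between the finger pads, 19 mm behind the fingertips; this is the grasp point; z points along the fingers, y is the line along which they close (so a half turn about z gives the same grasp; the last joint's range is limited). The gripper opens to 85 mm and grips with 20 to 120 N. Pads are 22 mm wide; open, the fingers measure 114 mm over their backs; the gripper's body (76 mm by 85 mm) begins 54 mm behind the grasp point. The pads swing forward as they close: fully open they stand 13 mm farther back than shut.
Start: joints at [1.168, 0.245, 1.558, -0, 1.339, -0.174], TCP at [0.147, 0.633, 0.25] pointing down, gripper open.
Joint ranges: [-3.13, 3.13], [-1.02, 2.26], [0.13, 2.54], [-0.95, 4.09], [0.21, 2.88], [-2.74, 2.74]. Speed limits (rad/s): [2.57, 2.57, 3.14, 3.14, 3.14, 3.14].

### API

Orientations are given as a unit quaternion [x, y, z, w].
In Python, from cell import ctrl, eyes, ticket gives the robot as it stands.
- The arm moves only by the tool servo_tool, never from a script. Its argument "targets" is a list of rows, each a list of 6 numbers: the shift along the tool's x, y, z in mm, then the turn, a rotation vector about the tool's x, y, z in rad. A call has 1 to 20 rows; each row shifts and turns the commanded pose from where the row before left it, along the tool's axes as they then stand; what a row does not reach is not made up. A row lasts 1/12 s, in which the tool goes at most 41.7 mm and 7.16 degrees, less where a joint would pass 70% of its speed; a pose out of reach is approached as far as the arm can. A call is refused whole if a number of a shift passes 41.7 or a number of a turn 0.125, either way. A call with a gripper value outside its range is refused whole. "grip" is the finger opening in mm, from 0 to 85.4, set as the call begins (left out, the last holds). The fingers move at their own pace and stop on an object; "newtons" is the grip in N (left out, the last holds). Time passes only in rows, so rows that do not move let the fingers close. It gives the time, the measured TCP pose, the force, the opening and the grip force at its end, in the units of the state.
- ctrl.read_state(): the state, without advancing time (a new reading comes with each control period).
- eyes.snapshot(name): name is "side" or "top" or "wrist"; returns the picture (400x640x3 uint8, red, green, blue); there is no depth.
- eyes.camera_info(name): a dict with "mtx" (3x3 intrinsics, pixels), "R" (3x3) and "t" (3): a world point X has camera coordinates R X + t; the wrist camera has in their place "tool_from_camera" (4x4, takes a point from camera to tool coordinates, whose origin is the TCP and whose axes are the flange's). Camera axes: x right, y down, z forward; pixel columns grow to the right and rows downward; lengths in m; the calibration is good to about 2 mm. A picture is of the moment at which its call begins: read the wrist's pose just before it. camera_info takes no time and is no camera call.
- ticket.close_job(): hands the job in; it is judged then, once.
The state is a dict: "clock": time; "qpos": joint angles; "dq": joint speeds; "tau": joint torques, N m; "position": TCP position; "ee_rot": TCP orientation; "force": force on the tool from outside, world axes, zero at the start; "ft_torque": the same for the moment, N m; "grip_width": finger opening in m; "grasp_force": force on a finger pad.
Only numpy, scipy, OpenCV 4.12 (cv2) and the standard library are available. Lean on these libraries where they do the work, as an engineer would, in place of code of your own. Each camera call takes 0.05 s, during which the arm holds its last target. There are 200 camera calls.

## Working session

There is one attempt and no reset: what is moved stays moved. The work goes in short steps, Python scripts to look and compute and a tool call to move; the robot and the scene stay as the last step left them, time stands still between calls to the robot, and variables do not carry over. Pictures are saved under pics/ and viewed, at most 10 in all, crops included, and the job is handed in when it is done.

Besides the shell and the picture viewer there is one more tool, called after ">>>" by a JSON object that holds its "op" and its "data", one argument or row to a line. servo_tool: Moves the arm, as the interface text tells. Its arguments: {"type":"object","properties":{"targets":{"type":"array","items":{"type":"array","items":{"type":"number"}}},"grip":{"type":"number"},"newtons":{"type":"number"}},"required":["targets"]}

```bash
mkdir -p pics; python3 - <<'E'
from cell import ctrl,eyes
import cv2,numpy as np
np.set_printoptions(precision=4,suppress=True)
for n in("top","side"):
    im=eyes.snapshot(n); cv2.imwrite(f"pics/{n}0.png",im[:,:,::-1])
    c=eyes.camera_info(n); print(n,np.array(c["mtx"]),np.array(c["R"]),np.array(c["t"]))
s=ctrl.read_state(); print(s["clock"],s["position"],s["ee_rot"],s["qpos"],s["grip_width"],eyes.camera_info("wrist"))
E
```

```text
top [[421.7158   0.     316.8962]
 [  0.     421.7158 193.6872]
 [  0.       0.       1.    ]] [[ 0.0215 -0.9997  0.0129]
 [-0.9856 -0.0233 -0.1672]
 [ 0.1675 -0.0091 -0.9858]] [-0.0213  0.5292  1.3449]
side [[366.5515   0.     318.8565]
 [  0.     366.5515 202.6793]
 [  0.       0.       1.    ]] [[-0.9678 -0.2517  0.0075]
 [-0.1489  0.5479 -0.8232]
 [ 0.203  -0.7978 -0.5677]] [0.5174 0.1474 1.0221]
0.1 [0.1472 0.6326 0.249 ] [ 0.1142  0.9935 -0.0008 -0.0003] [ 1.1679  0.2458  1.5589 -0.      1.3387 -0.1741] 0.08549838510129205 {'mtx': array([[358.9939,   0.    , 321.2575],
       [  0.    , 358.9939, 196.8092],
       [  0.    ,   0.    ,   1.    ]]), 'tool_from_camera': array([[ 0.0003, -0.9449, -0.3275,  0.0841],
       [ 1.    ,  0.0005, -0.0006, -0.0011],
       [ 0.0007, -0.3275,  0.9449, -0.1235],
       [ 0.    ,  0.    ,  0.    ,  1.    ]])}
```

View pics/top0.png

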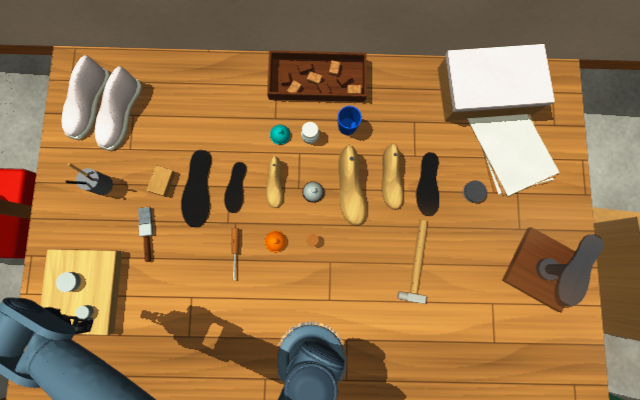

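View pics/side0.png

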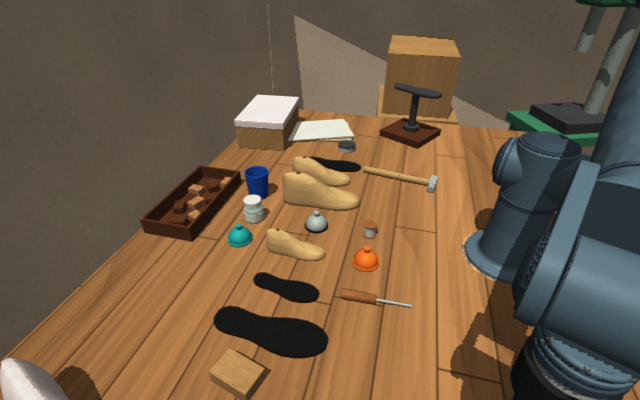

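Top view: steel bell at (313,191), with the orange (275,241) and turquoise (280,133) ones as decoys.
- **Lasts:** (275,182), (352,185) and (393,176). The one at (352,185) looks longest.
- **Soles:** (197,188), (235,187) and (428,183). The one at (197,188) looks longest.

Next I'll measure them.

```bash
cat > h.py <<'E'
import cv2,numpy as np
from cell import ctrl,eyes
from scipy.spatial.transform import Rotation as Ro
np.set_printoptions(precision=4,suppress=True)
def cam(n):
    c=eyes.camera_info(n);K=np.array(c["mtx"])
    if n=="wrist":
        s=ctrl.read_state();T=np.eye(4);T[:3,:3]=Ro.from_quat(s["ee_rot"]).as_matrix();T[:3,3]=s["position"]
        M=np.linalg.inv(T@np.array(c["tool_from_camera"]));return K,M[:3,:3],M[:3,3]
    return K,np.array(c["R"]),np.array(c["t"])
def plane(C,uv,z):
    K,R,t=C;uv=np.atleast_2d(np.asarray(uv,float));d=(np.c_[uv,np.ones(len(uv))]@np.linalg.inv(K).T)@R;o=-R.T@t
    return o+d*((z-o[2])/d[:,2])[:,None]
def proj(C,X):
    K,R,t=C;p=K@(R@np.asarray(X)+t);return p[:2]/p[2]
def tri(C1,a,C2,b):
    r=cv2.triangulatePoints(*[(c[0]@np.c_[c[1],c[2]]) for c in(C1,C2)],np.array(a,float).reshape(2,1),np.array(b,float).reshape(2,1));return (r[:3]/r[3]).ravel()
E
python3 - <<'E'
from h import *
im=cv2.imread("pics/top0.png");C=cam("top");hsv=cv2.cvtColor(im,cv2.COLOR_BGR2HSV)
roi=np.zeros(im.shape[:2],np.uint8);roi[140:232,170:450]=255
for nm,pts in(("last",[(275,182),(352,200),(393,185)]),("table",[(255,200),(330,215),(375,200)])):
    print(nm,[hsv[y,x] for x,y in pts])
dark=((hsv[...,2]<45)&(roi>0)).astype(np.uint8)
wood=((hsv[...,1]<155)&(hsv[...,2]>110)&(hsv[...,0]>12)&(hsv[...,0]<28)&(roi>0)).astype(np.uint8)
wood=cv2.morphologyEx(wood,cv2.MORPH_OPEN,np.ones((3,3)))
big=cv2.resize(im[130:250,170:450],None,fx=2.8,fy=2.8,interpolation=cv2.INTER_CUBIC)
for nm,m,z in(("sole",dark,.008),("last",wood,.02)):
    for c in cv2.findContours(m,cv2.RETR_EXTERNAL,cv2.CHAIN_APPROX_NONE)[0]:
        if cv2.contourArea(c)<200: continue
        P=plane(C,c[:,0],z)[:,:2].astype(np.float32);r=cv2.minAreaRect(P)
        print(nm,c[:,0].mean(0),"ctr",r[0],"size",r[1],r[2],"minx/maxx pts",P[P[:,0].argmin()],P[P[:,0].argmax()])
        cv2.drawContours(big,[((c-[170,130]+.5)*2.8).astype(int)],-1,(255,0,255) if nm=="last" else (0,255,0),1)
cv2.imwrite("pics/crop.png",big)
big=cv2.resize(cv2.imread("pics/side0.png")[150:280,230:390],None,fx=4,fy=4,interpolation=cv2.INTER_CUBIC);cv2.imwrite("pics/scrop.png",big)
E
```

```text
last [array([ 19, 151, 181], dtype=uint8), array([ 21, 138, 236], dtype=uint8), array([ 19, 146, 218], dtype=uint8)]
table [array([ 16, 175, 202], dtype=uint8), array([ 16, 173, 214], dtype=uint8), array([ 16, 176, 197], dtype=uint8)]
sole [235.3832 187.2243] ctr (0.552168071269989, 0.26955923438072205) size (0.05685318633913994, 0.17021548748016357) 86.10850524902344 minx/maxx pts [0.4669 0.2699] [0.636  0.2485]
sole [428.5115 181.8321] ctr (0.5920437574386597, -0.3860284388065338) size (0.07147276401519775, 0.1913970708847046) 88.95025634765625 minx/maxx pts [ 0.496  -0.4027] [ 0.6875 -0.4005]
sole [197.1834 188.2663] ctr (0.5457924604415894, 0.39980554580688477) size (0.2575916647911072, 0.08880351483821869) 1.3344889879226685 minx/maxx pts [0.4168 0.4067] [0.6751 0.3772]
last [273.4018 181.7857] ctr (0.5726603865623474, 0.1357661485671997) size (0.1684037446975708, 0.046884506940841675) 2.3625895977020264 minx/maxx pts [0.4885 0.1391] [0.6568 0.1355]
last [350.0057 184.1829] ctr (0.569175124168396, -0.11608368158340454) size (0.26909932494163513, 0.07968323677778244) 10.4053316116333 minx/maxx pts [ 0.4378 -0.1282] [ 0.7055 -0.1193]
last [391.7801 175.9929] ctr (0.6036871075630188, -0.2641393542289734) size (0.06410866230726242, 0.21838518977165222) 89.72589111328125 minx/maxx pts [ 0.4945 -0.2617] [ 0.7129 -0.2704]
```

View pics/crop.png

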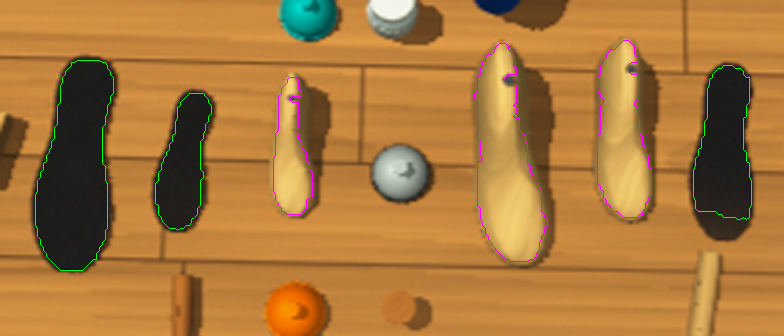

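View pics/scrop.png

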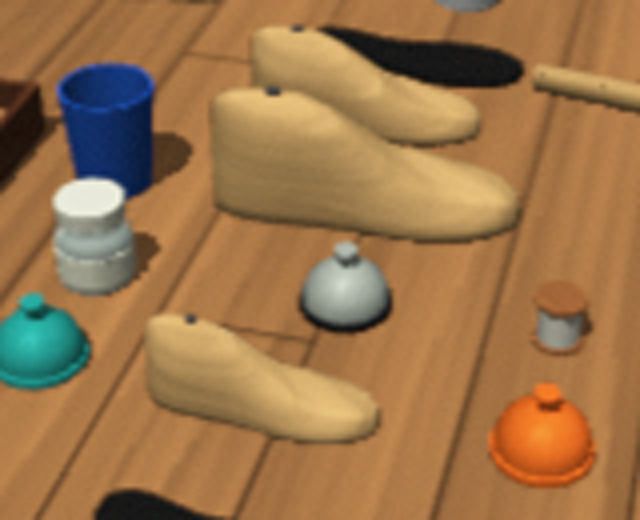

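```bash
python3 - <<'E'
from h import *
T=cam("top");S=cam("side");im=cv2.imread("pics/top0.png")
a=(313.8,191.1);b=(316.5,210.9)
P=tri(T,a,S,b);print("plunger tri",P,"plane",plane(T,a,.054)[0],plane(S,b,.054)[0])
h=tri(T,(351.8,158.6),S,(298.3,172.8));print("hole",h)
hsv=cv2.cvtColor(im,cv2.COLOR_BGR2HSV)
w=((hsv[...,1]<155)&(hsv[...,2]>110)&(hsv[...,0]>12)&(hsv[...,0]<28)).astype(np.uint8)
w[:,:336]=0;w[:,370:]=0;w[:140]=0;w[232:]=0
w=cv2.morphologyEx(w,cv2.MORPH_OPEN,np.ones((3,3)))
for v in range(172,226,5):
    u=np.flatnonzero(w[v]); print("last",v,plane(T,[(u.min()-.5,v),(u.max()+.5,v)],.025)[:,:2].ravel())
tip=plane(T,(355,224),.015)[0];print("tip",tip)
for v in range(150,230,8):
    u=np.flatnonzero(hsv[v,170:218,2]<45)+170
    if len(u): print("sole",v,plane(T,[(u.min()-.5,v),(u.max()+.5,v)],.008)[:,:2].ravel())
s=ctrl.read_state();R=Ro.from_quat(s["ee_rot"]).as_matrix();print(R, (R.T@(np.r_[P[:2],.12]-s["position"]))*1e3)
E
```

```text
plunger tri [0.539  0.0013 0.0516] plane [0.5363 0.001  0.054 ] [0.5413 0.0042 0.054 ]
hole [ 0.6357 -0.1183  0.1031]
last 172 [ 0.6089 -0.0842  0.6102 -0.1383]
last 177 [ 0.5916 -0.0845  0.593  -0.1418]
last 182 [ 0.5746 -0.088   0.576  -0.1486]
last 187 [ 0.5574 -0.0849  0.5589 -0.1487]
last 192 [ 0.5404 -0.0851  0.542  -0.1555]
last 197 [ 0.5234 -0.0853  0.5253 -0.1656]
last 202 [ 0.5065 -0.0855  0.5084 -0.1656]
last 207 [ 0.4898 -0.0891  0.4917 -0.169 ]
last 212 [ 0.4732 -0.0959  0.4749 -0.1691]
last 217 [ 0.4567 -0.1027  0.458  -0.1625]
last 222 [ 0.4404 -0.1195  0.4413 -0.1559]
tip [ 0.4352 -0.1387  0.015 ]
sole 158 [0.6493 0.4216 0.6509 0.3568]
sole 166 [0.6212 0.423  0.6228 0.3585]
sole 174 [0.5933 0.4244 0.5948 0.3635]
sole 182 [0.5655 0.4291 0.567  0.365 ]
sole 190 [0.5378 0.4372 0.5396 0.3599]
sole 198 [0.5103 0.4419 0.5124 0.3548]
sole 206 [0.4831 0.4432 0.4852 0.353 ]
sole 214 [0.4563 0.4379 0.4582 0.3546]
sole 222 [0.4298 0.4226 0.4312 0.3628]
[[-0.9739  0.2268 -0.0007]
 [ 0.2268  0.9739 -0.0016]
 [ 0.0003 -0.0017 -1.    ]] [-524.7728 -525.7861  129.7447]
```

>>> {"op": "servo_tool", "data": {
  "targets": [
    [-8,-8,0,0,0,0],
    [-16,-16,0,0,0,0],
    [-25,-25,0,0,0,0],
    [-25,-25,0,0,0,0],
    [-25,-25,0,0,0,0],
    [-25,-25,0,0,0,0],
    [-25,-25,0,0,0,0],
    [-25,-25,0,0,0,0],
    [-25,-25,0,0,0,0],
    [-25,-25,0,0,0,0],
    [-25,-25,0,0,0,0],
    [-25,-25,0,0,0,0],
    [-25,-25,0,0,0,0],
    [-25,-25,0,0,0,0],
    [-25,-25,0,0,0,0],
    [-25,-25,0,0,0,0],
    [-25,-25,0,0,0,0],
    [-25,-25,0,0,0,0],
    [-25,-25,0,0,0,0],
    [-25,-25,0,0,0,0]
  ],
  "grip": 0,
  "newtons": 20
}}

```text
clock: 1.77
position: [0.5016, 0.0617, 0.2498]
ee_rot: [0.114, 0.993, -0.0, -0.0]
force: [0.3, -0.3, 0.1]
grip_width: 0.0
grasp_force: 0.0
```

>>> {"op": "servo_tool", "data": {
  "targets": [
    [-25,-25,0,0,0,0],
    [-17,-18,0,0,0,0],
    [-8,-8,0,0,0,0],
    [0,0,25,0,0,0],
    [0,0,25,0,0,0],
    [0,0,20,0,0,0],
    [0,0,10,0,0,0],
    [0,0,0,0,0,0],
    [0,0,0,0,0,0],
    [0,0,0,0,0,0]
  ]
}}

```text
clock: 2.6
position: [0.5395, 0.0029, 0.1716]
ee_rot: [0.114, 0.993, -0.0, 0.001]
force: [-0.2, -0.4, 1.5]
grip_width: 0.0
grasp_force: 0.0
```

```bash
python3 - <<'E'
from h import *
C=cam("wrist");im=eyes.snapshot("wrist")[:,:,::-1];cv2.imwrite("pics/w1.png",im)
s=ctrl.read_state();R=Ro.from_quat(s["ee_rot"]).as_matrix();print(s["position"],s["ee_rot"],s["force"],s["grip_width"])
for n,X in(("plunger",(.538,.002,.054)),("toe",(.471,-.132,.036)),("tip below",s["position"]+R[:,2]*.019)):print(n,proj(C,X))
E
```

```text
[0.5397 0.0029 0.1718] [ 0.114   0.9935 -0.0001  0.0015] [-0.1052 -0.0694  0.5359] 0.00010857198574319757
plunger [321.2424 195.4122]
toe [120.4122 141.7028]
tip below [323.8503 269.9447]
```

View pics/w1.png

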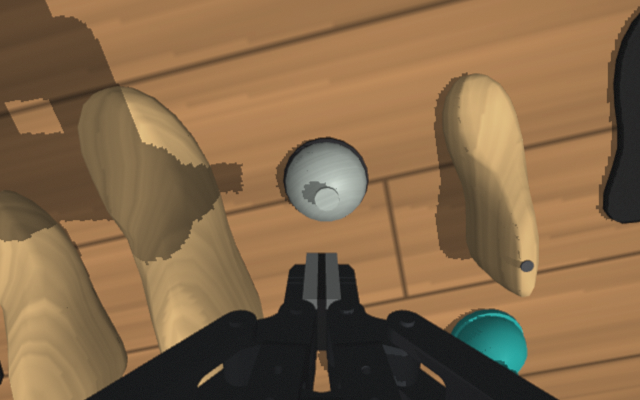

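The steel plunger shows at (327,199), about 6 px from where I predicted it. The long last's toe tip is near (108,88) with its toe point near (125,140), which fits. I'll refine the plunger position.

```bash
python3 - <<'E'
from h import *
C=cam("wrist");s=ctrl.read_state();R=Ro.from_quat(s["ee_rot"]).as_matrix()
im=cv2.imread("pics/w1.png")
P=plane(C,(327,198),.054)[0];print("plunger",P,tri(C,(327,198),cam("top"),(313.8,191.1)),tri(C,(327,198),cam("side"),(316.5,210.9)),R.T@(P-s["position"])*1e3)
D=plane(C,(326.5,179),.0)[0];print(D)
print("tip",plane(C,(108,88),.015)[0],"toe",plane(C,[(125,140),(98,140),(168,125)],.03))
E
```

```text
plunger [0.5411 0.0055 0.054 ] [0.5344 0.0033 0.0699] [0.5408 0.0055 0.055 ] [ -0.4548   2.8356 117.8233]
[0.543  0.0054 0.    ]
tip [ 0.4326 -0.1372  0.015 ] toe [[ 0.4711 -0.1319  0.03  ]
 [ 0.4666 -0.1514  0.03  ]
 [ 0.468  -0.0968  0.03  ]]
```

>>> {"op": "servo_tool", "data": {
  "targets": [
    [0,2,15,0,0,0],
    [-1,0,25,0,0,0],
    [0,0,25,0,0,0],
    [0,0,15,0,0,0],
    [0,0,8,0,0,0],
    [0,0,4,0,0,0],
    [0,0,2,0,0,0],
    [0,0,0,0,0,0],
    [0,0,0,0,0,0],
    [0,0,0,0,0,0],
    [0,0,0,0,0,0]
  ]
}}

```text
clock: 3.57
position: [0.5407, 0.0045, 0.0769]
ee_rot: [0.114, 0.993, -0.0, 0.001]
force: [0.2, 0.3, -0.5]
grip_width: -0.0002
grasp_force: 0.0
```

>>> {"op": "servo_tool", "data": {
  "targets": [
    [0,0,1,0,0,0],
    [0,0,1,0,0,0],
    [0,0,1,0,0,0],
    [0,0,1,0,0,0],
    [0,0,1,0,0,0],
    [0,0,1,0,0,0],
    [0,0,0,0,0,0],
    [0,0,0,0,0,0],
    [0,0,0,0,0,0],
    [0,0,0,0,0,0],
    [0,0,0,0,0,0]
  ]
}}

```text
clock: 4.48
position: [0.5402, 0.0046, 0.0701]
ee_rot: [0.114, 0.993, -0.0, 0.0]
force: [-2.1, -0.8, 2.4]
grip_width: 0.0002
grasp_force: 1.3
```

>>> {"op": "servo_tool", "data": {
  "targets": [
    [0,0,1,0,0,0],
    [0,0,1,0,0,0],
    [0,0,0,0,0,0],
    [0,0,0,0,0,0],
    [0,0,0,0,0,0]
  ]
}}

```text
clock: 4.9
position: [0.5402, 0.0046, 0.0681]
ee_rot: [0.114, 0.993, -0.0, 0.0]
force: [-0.2, -0.5, 3.0]
grip_width: -0.0002
grasp_force: 1.8
```

```bash
python3 - <<'E'
from h import *
s=ctrl.read_state();print(s["position"],s["force"])
im=eyes.snapshot("side")[185:250,285:350,::-1];cv2.imwrite("pics/s1.png",cv2.resize(im,None,fx=8,fy=8,interpolation=cv2.INTER_CUBIC))
s=ctrl.read_state();print(s["position"],s["force"])
E
```

```text
[0.5402 0.0046 0.0681] [-0.2199 -0.5114  3.001 ]
[0.5402 0.0046 0.0681] [-0.5095 -0.7705  4.3257]
```

View pics/s1.png

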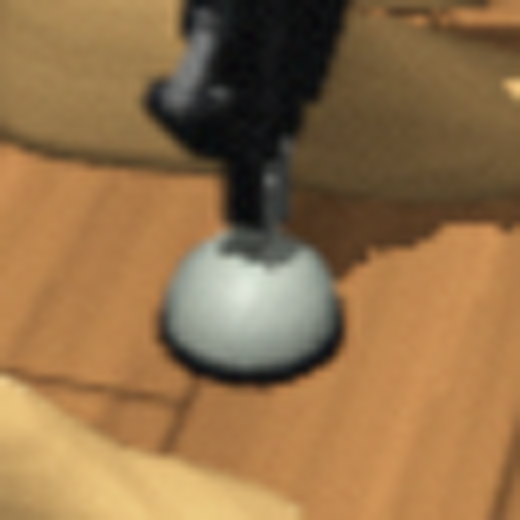

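The side picture shows the fingertips on the plunger of the steel dome (crop 258,235). Force is 3–4 N, which suggests 4–5 mm of travel. I'll press half a millimetre more to be sure, then let go and lift.

>>> {"op": "servo_tool", "data": {
  "targets": [
    [0,0,0.5,0,0,0],
    [0,0,0,0,0,0],
    [0,0,0,0,0,0],
    [0,0,0,0,0,0]
  ]
}}

```text
clock: 5.28
position: [0.5402, 0.0046, 0.0675]
ee_rot: [0.114, 0.993, -0.0, 0.0]
force: [-1.2, -0.4, 3.8]
grip_width: 0.0001
grasp_force: 2.0
```

>>> {"op": "servo_tool", "data": {
  "targets": [
    [0,0,-2,0,0,0],
    [0,0,-3,0,0,0],
    [0,0,-6,0,0,0],
    [0,0,-12,0,0,0],
    [0,0,-22,0,0,0],
    [0,0,-25,0,0,0],
    [0,0,-25,0,0,0],
    [0,0,-20,0,0,0],
    [0,0,-10,0,0,0],
    [0,0,0,0,0,0],
    [0,0,0,0,0,0],
    [0,0,0,0,0,0]
  ]
}}

```text
clock: 6.28
position: [0.5391, 0.0048, 0.1909]
ee_rot: [0.114, 0.993, 0.0, -0.001]
force: [0.1, -0.0, -1.3]
grip_width: 0.0001
grasp_force: 0.0
```

```bash
python3 - <<'E'
from h import *
s=ctrl.read_state();R=Ro.from_quat(s["ee_rot"]).as_matrix();print(s["position"],s["force"],s["ee_rot"])
d=R.T@(np.array([.471,-.132,.15])-s["position"])*1e3;print(d)
E
```

```text
[0.5391 0.0048 0.1909] [ 0.1369 -0.048  -1.2723] [ 0.1142  0.9935  0.0001 -0.0014]
[  35.194  -148.6831   41.0351]
```

>>> {"op": "servo_tool", "data": {
  "targets": [
    [3,-12,0,0,0,0],
    [6,-25,0,0,0,0],
    [6,-25,0,0,0,0],
    [6,-25,0,0,0,0],
    [6,-25,0,0,0,0],
    [5,-22,0,0,0,0],
    [3,-15,0,0,0,0],
    [0,0,10,0,0,0],
    [0,0,20,0,0,0],
    [0,0,20,0,0,0],
    [0,0,15,0,0,0],
    [0,0,8,0,0,0],
    [0,0,2,0,0,0],
    [0,0,0,0,0,0],
    [0,0,0,0,0,0],
    [0,0,0,0,0,0]
  ]
}}

```text
clock: 7.62
position: [0.4729, -0.1328, 0.1185]
ee_rot: [0.114, 0.993, -0.0, 0.001]
force: [-0.3, 1.2, -0.3]
grip_width: -0.0
grasp_force: 0.0
```

```bash
python3 - <<'E'
from h import *
C=cam("wrist");s=ctrl.read_state();im=eyes.snapshot("wrist")[:,:,::-1].copy()
R=Ro.from_quat(s["ee_rot"]).as_matrix();print(s["position"])
p=s["position"].copy();p[2]=.036;print(proj(C,p),proj(C,(.471,-.132,.036)))
for q,c in((p,(0,0,255)),((.471,-.132,.036),(255,0,0))):cv2.circle(im,tuple(int(v) for v in proj(C,q)),4,c,1)
cv2.imwrite("pics/w2.png",im)
E
```

```text
[ 0.4729 -0.1328  0.1185]
[323.3184 215.9572] [323.9293 212.8311]
```

View pics/w2.png

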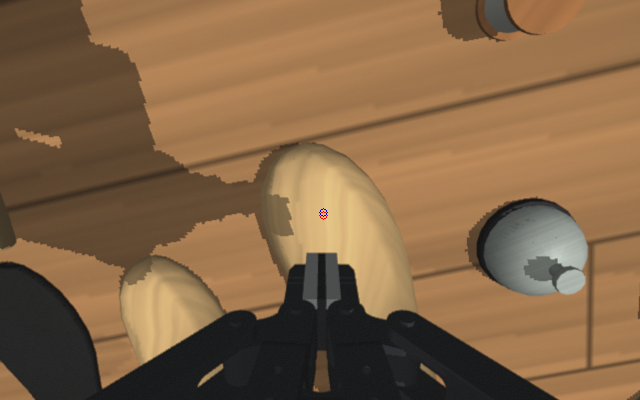

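The aim marks at (323,214) sit on the centreline of the long last's toe. The toe tip is at (295,143) and the width at that row runs from 263 to 390, so the aim is good. I'll go down to 10 mm above it and hold.

>>> {"op": "servo_tool", "data": {
  "targets": [
    [2,0,10,0,0,0],
    [1,0,15,0,0,0],
    [0,0,14,0,0,0],
    [0,0,8,0,0,0],
    [0,0,4,0,0,0],
    [0,0,2,0,0,0],
    [0,0,0,0,0,0],
    [0,0,0,0,0,0],
    [0,0,0,0,0,0],
    [0,0,0,0,0,0],
    [0,0,0,0,0,0]
  ]
}}

```text
clock: 8.58
position: [0.4696, -0.1321, 0.065]
ee_rot: [0.114, 0.993, -0.0, 0.0]
force: [-0.4, 0.2, -0.5]
grip_width: -0.0005
grasp_force: 0.0
```

```bash
python3 - <<'E'
from h import *
s=ctrl.read_state();print(s["position"],s["force"])
im=eyes.snapshot("side")[150:250,270:400,::-1];cv2.imwrite("pics/s2.png",cv2.resize(im,None,fx=5,fy=5,interpolation=cv2.INTER_CUBIC))
E
```

```text
[ 0.4696 -0.1321  0.065 ] [-0.3813  0.2412 -0.4833]
```

View pics/s2.png

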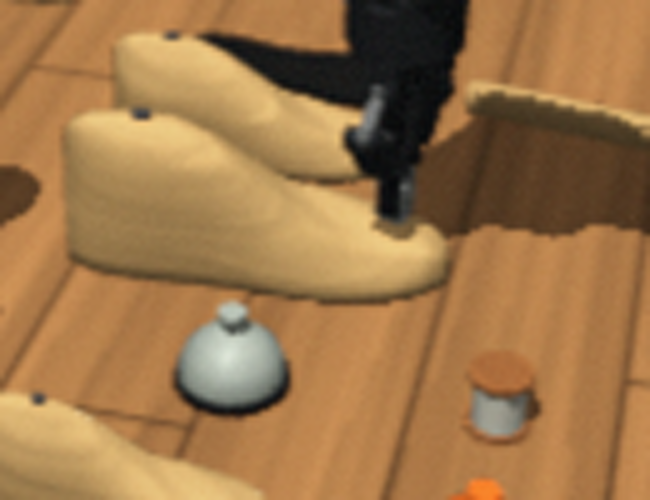

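The side picture shows the fingertips just above the toe (crop 395,222), with a small shadow gap and no contact force. The bell's plunger is back up (crop 233,312). I'll hold here.

>>> {"op": "servo_tool", "data": {
  "targets": [
    [0,0,0,0,0,0],
    [0,0,0,0,0,0],
    [0,0,0,0,0,0],
    [0,0,0,0,0,0],
    [0,0,0,0,0,0],
    [0,0,0,0,0,0],
    [0,0,0,0,0,0],
    [0,0,0,0,0,0],
    [0,0,0,0,0,0],
    [0,0,0,0,0,0],
    [0,0,0,0,0,0],
    [0,0,0,0,0,0],
    [0,0,0,0,0,0],
    [0,0,0,0,0,0],
    [0,0,0,0,0,0],
    [0,0,0,0,0,0],
    [0,0,0,0,0,0],
    [0,0,0,0,0,0],
    [0,0,0,0,0,0],
    [0,0,0,0,0,0]
  ]
}}

```text
clock: 10.3
position: [0.4693, -0.1319, 0.0645]
ee_rot: [0.114, 0.993, 0.0, 0.0]
force: [0.1, 0.6, -0.7]
grip_width: -0.0001
grasp_force: 0.0
```

>>> {"op": "servo_tool", "data": {
  "targets": [
    [0,0,0,0,0,0],
    [0,0,0,0,0,0],
    [0,0,0,0,0,0],
    [0,0,0,0,0,0],
    [0,0,0,0,0,0],
    [0,0,0,0,0,0],
    [0,0,0,0,0,0],
    [0,0,0,0,0,0],
    [0,0,0,0,0,0],
    [0,0,0,0,0,0],
    [0,0,0,0,0,0],
    [0,0,0,0,0,0]
  ]
}}

```text
clock: 11.3
position: [0.4693, -0.1319, 0.0645]
ee_rot: [0.114, 0.993, -0.0, -0.0]
force: [1.6, -0.5, -1.2]
grip_width: -0.0003
grasp_force: 0.0
```

>>> {"op": "servo_tool", "data": {
  "targets": [
    [0,0,-5,0,0,0],
    [0,0,-15,0,0,0],
    [0,0,-25,0,0,0],
    [0,0,-30,0,0,0],
    [0,0,-30,0,0,0],
    [0,0,-30,0,0,0],
    [0,0,-30,0,0,0],
    [0,0,-15,0,0,0],
    [0,0,-5,0,0,0],
    [0,0,0,0,0,0],
    [0,0,0,0,0,0],
    [0,0,0,0,0,0]
  ]
}}

```text
clock: 12.3
position: [0.4684, -0.1314, 0.2476]
ee_rot: [0.114, 0.993, 0.001, -0.002]
force: [-0.8, -0.6, -0.0]
grip_width: 0.0001
grasp_force: 0.0
```

```bash
python3 - <<'E'
from h import *
s=ctrl.read_state();R=Ro.from_quat(s["ee_rot"]).as_matrix();print(s["position"],s["force"])
print(R.T@(np.array([.548,.397,.25])-s["position"])*1e3)
E
```

```text
[ 0.4684 -0.1314  0.2476] [-0.8144 -0.5989 -0.049 ]
[ 42.389  532.6726  -1.7815]
```

>>> {"op": "servo_tool", "data": {
  "targets": [
    [1,10,0,0,0,0],
    [2,20,0,0,0,0],
    [2,30,0,0,0,0],
    [2,30,0,0,0,0],
    [2,30,0,0,0,0],
    [2,30,0,0,0,0],
    [3,30,0,0,0,0],
    [2,30,0,0,0,0],
    [2,30,0,0,0,0],
    [2,30,0,0,0,0],
    [3,30,0,0,0,0],
    [2,30,0,0,0,0],
    [2,30,0,0,0,0],
    [2,30,0,0,0,0],
    [3,30,0,0,0,0],
    [2,30,0,0,0,0],
    [3,30,0,0,0,0],
    [2,28,0,0,0,0],
    [2,17,0,0,0,0],
    [1,8,0,0,0,0]
  ]
}}

```text
clock: 13.97
position: [0.548, 0.3993, 0.2476]
ee_rot: [0.113, 0.994, -0.0, -0.001]
force: [-0.3, 0.4, 0.1]
grip_width: 0.0004
grasp_force: 0.0
```

>>> {"op": "servo_tool", "data": {
  "targets": [
    [0,0,10,0,0,0],
    [0,0,25,0,0,0],
    [0,0,25,0,0,0],
    [0,0,20,0,0,0],
    [0,0,10,0,0,0],
    [0,0,0,0,0,0],
    [0,0,0,0,0,0],
    [0,0,0,0,0,0]
  ]
}}

```text
clock: 14.63
position: [0.5501, 0.3968, 0.1611]
ee_rot: [0.114, 0.993, 0.001, 0.001]
force: [-0.2, 1.2, 0.0]
grip_width: 0.0001
grasp_force: 0.0
```

```bash
python3 - <<'E'
from h import *
C=cam("wrist");s=ctrl.read_state();im=eyes.snapshot("wrist")[:,:,::-1].copy()
R=Ro.from_quat(s["ee_rot"]).as_matrix();print(s["position"],R.T@(np.array([.548,.397,.04])-s["position"])*1e3)
p=s["position"].copy();p[2]=.008
for q,c in((p,(0,0,255)),((.548,.397,.008),(255,255,0))):print(proj(C,q));cv2.circle(im,tuple(int(v) for v in proj(C,q)),4,c,1)
cv2.imwrite("pics/w3.png",im)
E
```

```text
[0.5501 0.3968 0.1611] [  2.3719  -0.423  121.0933]
[322.5707 182.6237]
[322.2686 180.0687]
```

View pics/w3.png

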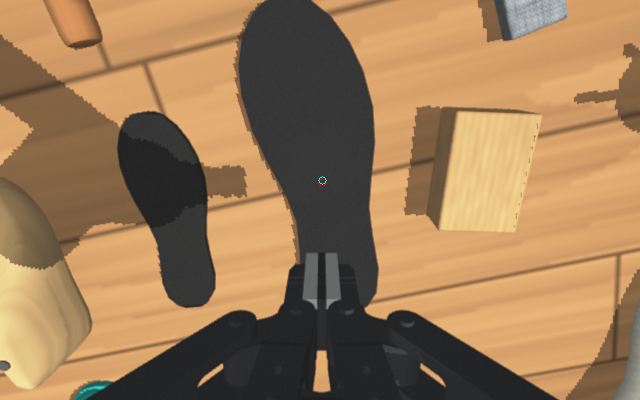

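The aim mark at (322,180) is at mid-width of the long sole, whose width there runs from 283 to 372. I'll go down to about 11 mm above it and hold.

>>> {"op": "servo_tool", "data": {
  "targets": [
    [2,0,12,0,0,0],
    [0,0,25,0,0,0],
    [0,0,25,0,0,0],
    [0,0,22,0,0,0],
    [0,0,18,0,0,0],
    [0,0,11,0,0,0],
    [0,0,6,0,0,0],
    [0,0,2,0,0,0],
    [0,0,0,0,0,0],
    [0,0,0,0,0,0],
    [0,0,0,0,0,0],
    [0,0,0,0,0,0],
    [0,0,0,0,0,0],
    [0,0,0,0,0,0]
  ]
}}

```text
clock: 15.85
position: [0.5476, 0.3973, 0.039]
ee_rot: [0.114, 0.993, 0.0, 0.0]
force: [-0.4, -1.0, -0.8]
grip_width: 0.0002
grasp_force: 0.0
```

>>> {"op": "servo_tool", "data": {
  "targets": [
    [0,0,0,0,0,0],
    [0,0,0,0,0,0],
    [0,0,0,0,0,0],
    [0,0,0,0,0,0],
    [0,0,0,0,0,0],
    [0,0,0,0,0,0],
    [0,0,0,0,0,0],
    [0,0,0,0,0,0],
    [0,0,0,0,0,0],
    [0,0,0,0,0,0],
    [0,0,0,0,0,0],
    [0,0,0,0,0,0],
    [0,0,0,0,0,0],
    [0,0,0,0,0,0],
    [0,0,0,0,0,0],
    [0,0,0,0,0,0],
    [0,0,0,0,0,0],
    [0,0,0,0,0,0],
    [0,0,0,0,0,0],
    [0,0,0,0,0,0]
  ]
}}

```text
clock: 17.52
position: [0.5474, 0.3972, 0.0385]
ee_rot: [0.114, 0.993, 0.0, 0.0]
force: [0.3, -0.8, -0.6]
grip_width: 0.0002
grasp_force: 0.0
```

>>> {"op": "servo_tool", "data": {
  "targets": [
    [0,0,0,0,0,0],
    [0,0,0,0,0,0],
    [0,0,0,0,0,0],
    [0,0,0,0,0,0],
    [0,0,0,0,0,0],
    [0,0,0,0,0,0],
    [0,0,0,0,0,0],
    [0,0,0,0,0,0],
    [0,0,0,0,0,0],
    [0,0,0,0,0,0]
  ]
}}

```text
clock: 18.35
position: [0.5473, 0.3972, 0.0385]
ee_rot: [0.114, 0.993, 0.0, -0.0]
force: [-0.2, 0.2, 0.5]
grip_width: 0.0003
grasp_force: 0.0
```

```bash
python3 - <<'E'
from h import *
s=ctrl.read_state();print(s["position"],s["force"],s["clock"])
im=eyes.snapshot("side")[250:380,190:350,::-1];cv2.imwrite("pics/s3.png",cv2.resize(im,None,fx=4,fy=4,interpolation=cv2.INTER_CUBIC))
E
```

```text
[0.5473 0.3972 0.0385] [-0.2492  0.1824  0.468 ] 18.35
```

View pics/s3.png

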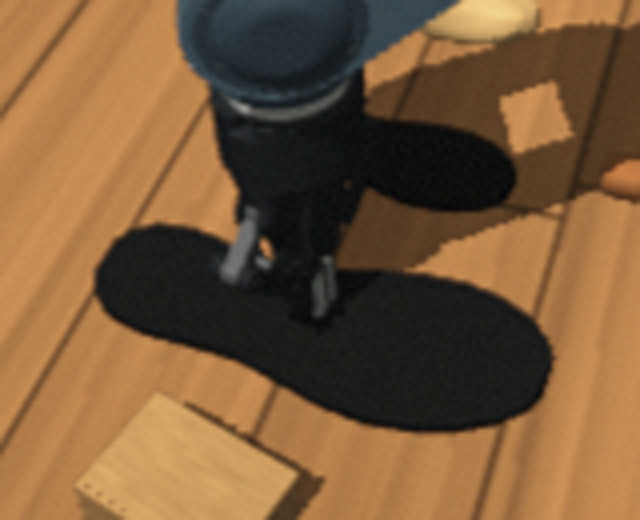

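The side picture shows the fingertips at crop (320,320), mid-length over the long sole, with no contact force. I've held for over 2 s, so I'm handing in.

```bash
python3 -c "
from cell import ticket
print(ticket.close_job())"
```

```text
the job is handed in; nothing more can be done
None
```

I pressed the steel bell's plunger about 5 mm and let it go, held for over two seconds about 10 mm above the longest last's toe, then held the same way above the middle of the longest sole; I handed in there at about 18 s, with no contact force at either pointing spot.

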